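# Hold the emergency lid release of a centrifuge

## Task

The power has failed with blood samples locked inside the centrifuge. Slide the cover on its front deck fully back to open the emergency-release recess, flip the safety catch right over off the tip of the release lever, then pull the lever right up and finish still gripping it there, so that I can lift the lid; do not disturb the other things on the desk.

Things in the scene. Friction and masses are not known exactly. Their poses are not given: they have to be found in the camera images.
- centrifuge: White benchtop centrifuge, 430 (x) x 360 (y) x 237 mm high, fixed. Origin: centre of its underside, on the desk. Own x points from its front (control face, nearest the robot) to its lid hinge, own y to the left for the robot, z up; 'x' and 'y' below mean these. Its front deck (x -215 to -75 mm) is flat, 215 mm above the desk; behind it the lid rises to 237 mm.
- recess (a point): Centre of the mouth of the emergency-release recess, at deck height, at x -145, y -85 mm of the centrifuge. The recess is 100 (x) x 160 (y) mm, 66 mm deep, grey inside; lever and catch lie in it on its centre line along y. The cover slides over it between two rails, 117 mm apart, that stand 6 mm above the deck.
- cover (a joint): Slide of the flat grey cover over the recess, in m: 0 = shut, grows as it slides to +y, 0.160 = fully back at its stop, the whole recess open. Starts at 0 to 0.03. About 1.5 N of friction; it stays where it is left.
- cover_rib (a point): Centre of the finger rib on the cover. The cover is a plate 110 (x) x 168 (y) x 4 mm, 1 mm above the deck. The rib on it is 60 mm long along x, 10 mm thick along y and 14 mm high, this point half-way up: 12 mm above the deck, 7 mm above the plate's top surface, 34 mm from the plate's -y edge, at y -135 mm of the centrifuge when shut.
- catch (a joint): Hinge of the safety catch, in rad: 0 = upright, closed over the lever's tip; grows as its top swings over to -y; 1.25 = stop, lying over. Starts at 0 to 0.08, clear of the lever from about 0.35. Light friction (under 1 N at the tab); it stays where it is left. Closed, it locks the lever.
- catch_tab (a point): Centre of the safety catch's thumb tab. The catch is a steel bail: two legs straddle the lever's tip, a 26 mm wide crossbar lies over the tip, and the tab stands on the crossbar. Tab 18 (x) x 4 (y) x 19 mm high, its top 2 mm below the deck when upright. At 0 the point is 42.5 mm above and 3 mm to -y of the catch's hinge; it turns with the catch.
- catch_hinge (a point): Point on the catch's hinge axis (parallel to x), 54 mm below the deck, at x -145, y -111 mm of the centrifuge.
- lever (a joint): Hinge of the release lever, in rad: 0 = down, grows as its free end is pulled up, 0.60 = upper stop; the lid lock is freed from 0.45. A spring draws it down: about 4 N at the grip at the bottom, 10 N at the top; it falls back when let go. Starts at 0.
- lever_grip (a point): Centre of the black ribbed grip block on the steel release lever: 18 (x) x 28 (y) x 37 mm high, top 3 mm below the deck when down, with 41 mm free on both x sides and 44 mm below this point. The lever is a bar 12 mm wide running from its hinge to -y, through the grip, to its tip 104 mm from the hinge (top of the tip 28 mm below the deck).
- lever_hinge (a point): Point on the lever's hinge axis (parallel to x), 20 mm below the deck, at x -145, y -16 mm of the centrifuge. At 0 the grip's centre lies 48 mm to -y of it and 1.5 mm below; pulled to 0.60 the grip has turned with the lever, risen 27 mm and moved 8 mm to +y.
- tube_tray: Bystander: white foam tray 200 x 110 x 32 mm with red-capped sample tubes to 100 mm high. Origin: centre of its underside.
- glove_box: Bystander: glove carton 230 x 120 x 65 mm lying on the desk. Origin: centre of its underside.
- hole_punch: Bystander: black desk hole punch, about 150 x 130 x 115 mm. Origin: centre of its underside.

How it is judged:
By the outcome, as a careful person would: the job done as asked, in the order asked, and still so for the second after the job is handed in, while the arm keeps its last pose, push and grip.
It also fails if it takes over 56 s, if anything falls off the work surface, if the arm or the gripper's body presses on something with over 40 N, if the wrist force passes 120 N, or if a joint passes its speed limit or range.

## Robot

A 6-joint arm with a two-finger parallel gripper is mounted at the origin on the work surface. World frame = base frame: x ahead of the robot, y to its left, z up, the work surface at z = 0. Lengths are in mm, angles in rad, forces in N, time in s.
With the tool pointing down it reaches from about 275 to 1000 mm from the base axis. Payload 8.4 kg.
Tool frame: the origin (TCP) lies midway between the tips of the shut fingers; the grasp point (between the pads) lies 19 mm behind it; z points along the fingers, x is the direction in which the jaws open and shut, and the axes are right-handed (so a half turn about z gives the same grasp; the last joint's range is limited). The gripper opens to 85 mm and grips with 20 to 120 N. Pads are 22 mm wide; open, the fingers measure 114 mm over their backs; the gripper's body (76 mm by 85 mm) begins 54 mm behind the grasp point. The pads swing forward as they close: fully open they stand 13 mm farther back than shut.
Start: joints at [-1.288, 0.353, 1.633, -0, 1.155, -0.002], TCP at [175.602, -599.827, 231.281] pointing down, gripper open.
Joint ranges: [-2.63, 2.63], [-0.92, 2.1], [0.06, 2.66], [-1.3, 4.44], [0, 2.69], [-3.02, 3.02]. Speed limits (rad/s): [2.22, 2.22, 2.79, 3.14, 3.14, 3.14].

## Interface

Orientations are given as [roll, pitch, yaw] about the fixed x, y, z axes, in that order (R = Rz(yaw) Ry(pitch) Rx(roll)).
In Python, from rig import r, viewer, models gives the robot as it stands. The module is installed in compiled form; this text tells all that it offers.
- The arm moves only by the tool carry_out, never from a script. Its argument "targets" is a list of rows, each an object with "twist": the turn, a rotation vector about the tool's x, y, z in units of 90 degrees (1.0 is 90 degrees), a list of three; "delta_pos": the shift along the tool's x, y, z in units of 0.6 m (1.0 is 0.6 m), a list of three; "grip": the closure, from -1 (fully open) to 1 (shut), so that 0 is half open. A call has 1 to 5 rows; each row is the pose to reach, as a shift and turn from the pose commanded when the call began, along the tool's axes at that moment; what a row does not reach only later rows make up. A row lasts 1/12 s, in which the tool goes at most 41.7 mm and 7.16 degrees, less where a joint would pass 70% of its speed; a pose out of reach is approached as far as the arm can. A call with a number of a shift or a turn outside -1 to 1 is refused whole. A call with a gripper value outside its range is refused whole. The fingers move at their own pace and stop on an object; "newtons" is the grip in N (left out, the last holds). Time passes only in rows, so rows that repeat a pose let the fingers close. It gives the time, the measured TCP pose, the force and the opening at its end, in the units of the state.
- r.sense(): the state, without advancing time (a new reading comes with each control period).
- viewer.grab_frame(name): name is "scene" or "top"; returns (picture, depth): 480x640x3 uint8, red, green, blue; 480x640 float32, mm along the optical axis (not along the pixel's ray), 0 where there is no reading.
- viewer.calibration(name): a dict with "mtx" (3x3 intrinsics, pixels), "extrinsics" (4x4, takes a point from camera to world coordinates). Camera axes: x right, y down, z forward; pixel columns grow to the right and rows downward; lengths in mm; the calibration is good to about 2 mm. A picture is of the moment at which its call begins. calibration takes no time and is no camera call.
- r.sign_off(): hands the job in, once; it reports no verdict.
Trained networks look in the newest picture that a camera, given by its name, has taken for a name from the list of things; names that differ only in an ending like _2 or _b are one class to them, and where a whole thing is asked for, a point or a joint stands for the part that bears it (a point fixed in the world has none). Each returns a list of dicts, best first, with "confidence" (0 to 1); they miss things now and then, are a little off and sometimes report something else, mostly with a low value. They report only what shows in the picture. A call takes as long as a camera call.
- models.cut_out(query, camera): "pixels" (480x640 bool, what is visible of it) and "position" ([column, row] in pixels, amid what is visible of it).
The state is a dict: "clock": time; "qpos": joint angles; "qvel": joint speeds; "joint_efforts": joint torques, N m; "eef_pos": TCP position; "tcp_rot": TCP orientation; "contact_force": force on the tool from outside, world axes, zero at the start; "wrist_torque": the same for the moment, N m; "opening": opening from 0.0 (shut) to 1.0 (fully open).
Only numpy, scipy, OpenCV 4.12 (cv2) and the standard library are available. Lean on these libraries where they do the work, as an engineer would, in place of code of your own. Each camera call takes 0.05 s, during which the arm holds its last target. There are 200 camera calls.

## Working session

There is one attempt and no reset: what is moved stays moved. The work goes in short steps, Python scripts to look and compute and a tool call to move; the robot and the scene stay as the last step left them, time stands still between calls to the robot, and variables do not carry over. Pictures are saved under pics/ and viewed, about 8 in all and at most 12, crops included, and the job is handed in when it is done.

Besides the shell and the picture viewer there is one more tool, called in YAML: its name, and indented under it one key for each argument. carry_out: Moves the arm, as the interface text tells. Shifts and turns lie within -1 to 1; 1 stands for 0.6 m of shift or 90 degrees of turn. Its arguments: {"type":"object","properties":{"targets":{"type":"array","items":{"type":"object","properties":{"twist":{"type":"array","items":{"type":"number","minimum":-1,"maximum":1}},"delta_pos":{"type":"array","items":{"type":"number","minimum":-1,"maximum":1}},"grip":{"type":"number"}}}},"newtons":{"type":"number"}},"required":["targets"]}

```bash
mkdir -p pics
cat > h.py <<'E'
import numpy as np, cv2
from rig import r, viewer, models
def grab(n):
    p,d=viewer.grab_frame(n); c=viewer.calibration(n)
    return p,d,np.array(c["mtx"]),np.array(c["extrinsics"])
def world(uv,z,K,E):
    return (E@np.append(np.linalg.inv(K)@[uv[0],uv[1],1]*z,1))[:3]
def cloud(d,K,E):
    v,u=np.mgrid[:480,:640]; P=np.stack([(u-K[0,2])/K[0,0]*d,(v-K[1,2])/K[1,1]*d,d,np.ones_like(d)],-1)@E.T
    P=P[...,:3]; P[d<=0]=np.nan; return P
def proj(X,K,E):
    c=np.linalg.inv(E)@np.append(X,1); q=K@c[:3]; return q[:2]/q[2]
def save(n,p): cv2.imwrite(n,cv2.cvtColor(p,cv2.COLOR_RGB2BGR))
E
python3 - <<'E'
from h import *
s=r.sense(); print({k:np.round(v,3) for k,v in s.items()})
for n in("scene","top"):
    p,d,K,E=grab(n); save(f"pics/{n}0.png",p); P=cloud(d,K,E)
    print(n,np.round(K[0,0]),np.round(E,2).tolist())
    for q in("centrifuge","cover","cover_rib","catch_tab","lever_grip"):
        for o in models.cut_out(q,n)[:2]:
            m=o["pixels"]; print(q,round(o["confidence"],2),np.round(o["position"]),m.sum(),np.round(np.nanmedian(P[m],0)))
E
```

```text
{'clock': np.float64(0.0), 'qpos': array([-1.288,  0.354,  1.634,  0.   ,  1.155, -0.002]), 'qvel': array([-0.003,  0.001, -0.001, -0.002,  0.   , -0.001]), 'joint_efforts': array([-0.0000e+00, -6.0525e+01, -3.4207e+01,  0.0000e+00,  9.0000e-03,
       -0.0000e+00]), 'eef_pos': array([ 175.471, -599.374,  230.558]), 'tcp_rot': array([-3.142e+00,  1.000e-03, -1.286e+00]), 'contact_force': array([ 0.336, -0.015,  0.122]), 'wrist_torque': array([ 0.007, -0.039,  0.004]), 'opening': np.float64(1.003)}
scene 478.0 [[0.83, 0.47, -0.31, 1040.69], [0.56, -0.68, 0.48, -690.6], [0.01, -0.57, -0.82, 1374.07], [0.0, 0.0, 0.0, 1.0]]
centrifuge 0.85 [376. 268.] 19548 [770. -24. 231.]
cover 0.88 [321. 249.] 1731 [615. -58. 220.]
cover_rib 0.78 [321. 250.] 1692 [616. -58. 220.]
catch_tab 0.36 [322. 252.] 1702 [616. -58. 220.]
top 609.0 [[-0.03, -1.0, 0.07, 481.75], [-1.0, 0.03, -0.01, 36.58], [0.01, -0.07, -1.0, 1727.34], [0.0, 0.0, 0.0, 1.0]]
centrifuge 0.62 [299. 184.] 25044 [731.  52. 235.]
cover 0.62 [345. 232.] 2881 [612. -49. 222.]
cover_rib 0.93 [346. 231.] 2813 [611. -50. 222.]
lever_grip 0.44 [155. 300.] 3236 [458. 457.  37.]
```

View pics/scene0.png

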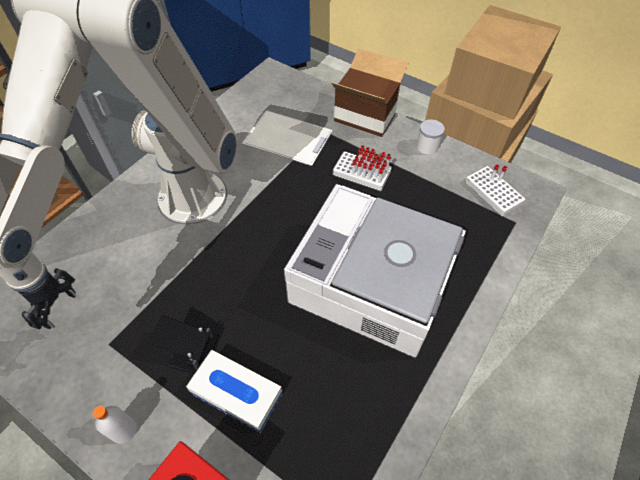

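View pics/top0.png

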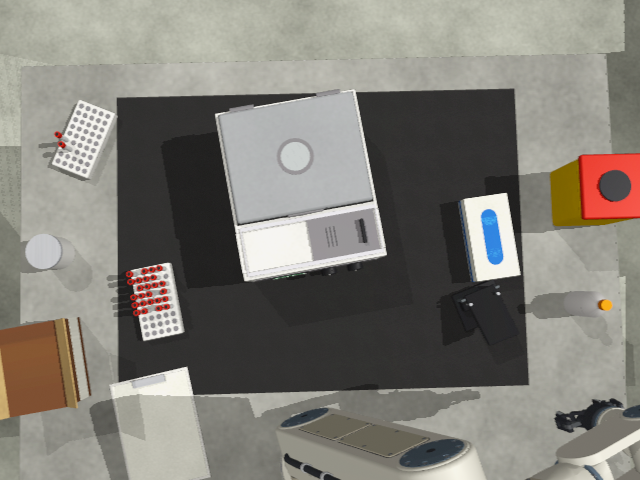

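The scene shows the centrifuge centre-right, its deck at about (320,240), with the dark rib at (314,264). In the top view the rib is at (363,230), the grey cover spans x of about 308-380, and the box is yawed about 10°. Next I'll fit the pose from both views.

```bash
cat > m.py <<'E'
from h import *
for n in("top","scene"):
    p,d,K,E=grab(n); P=cloud(d,K,E); m=models.cut_out("centrifuge",n)[0]["pixels"]
    Z=P[...,2]; box=(P[...,0]>450)&(P[...,0]<1050)&(P[...,1]>-300)&(P[...,1]<350)
    deckm=box&(Z>209)&(Z<221); lidm=box&(Z>228)&(Z<245)
    q=P[box&(Z>205)&(Z<245)][:,:2].astype(np.float32)
    c,wh,a=cv2.minAreaRect(q); print(n,"rect",np.round(c,1),np.round(wh,1),round(a,2),"z deck",np.nanmedian(Z[deckm]).round(1),"lid",np.nanmedian(Z[lidm]).round(1))
    for nm in("cover_rib","cover"):
        o=models.cut_out(nm,n)
        if o:
            mm=o[0]["pixels"]; g=cv2.cvtColor(p,cv2.COLOR_RGB2GRAY)
            dk=mm&(g<75); print(nm,mm.sum(),"dark",dk.sum(),np.round(np.nanmedian(P[dk],0),1),"z90",np.nanpercentile(P[dk][:,2],[10,50,90]).round(1))
            c,wh,a=cv2.minAreaRect(P[mm][:,:2][~np.isnan(P[mm][:,0])].astype(np.float32)); print("  rect",np.round(c,1),np.round(wh,1),round(a,1))
            if dk.sum()>20:
                c,wh,a=cv2.minAreaRect(P[dk][:,:2].astype(np.float32)); print("  rib rect",np.round(c,1),np.round(wh,1),round(a,1))
    u=(slice(185,295),slice(225,395)) if n=="top" else (slice(180,290),slice(270,390))
    save(f"pics/{n}c.png",cv2.resize(p[u],None,fx=4,fy=4,interpolation=cv2.INTER_CUBIC))
E
python3 m.py
python3 - <<'E'
import cv2,numpy as np
a=cv2.imread('pics/topc.png');b=cv2.imread('pics/scenec.png')
a=cv2.resize(a,(680,440))[:300+140];print(a.shape,b.shape)
cv2.imwrite('pics/tc.png',a)
E
```

```text
top rect [744.3  54.4] [434.5 361.2] 8.95 z deck 217.0 lid 238.2
cover_rib 2777 dark 89 [619.7 -99.2 234.5] z90 [230.3 234.5 238.7]
  rect [612.1 -49.1] [104.7 167.3] 9.1
  rib rect [ 618.8 -100.3] [58.2 10.9] 8.5
cover 2812 dark 89 [619.7 -99.2 234.5] z90 [230.3 234.5 238.7]
  rect [611.9 -49.9] [105.5 168.2] 9.4
  rib rect [ 618.8 -100.3] [58.2 10.9] 8.5
scene rect [746.2  50. ] [433.9 365. ] 8.68 z deck 216.5 lid 237.0
cover_rib 1712 dark 113 [ 621.9 -103.5  231.6] z90 [222.3 231.6 235.8]
  rect [613.2 -52.3] [104.4 174.9] 9.1
  rib rect [610.4 -63.9] [56.8 98.6] 17.7
cover 1808 dark 113 [ 621.9 -103.5  231.6] z90 [222.3 231.6 235.8]
  rect [614.7 -50.8] [109.  177.7] 9.4
  rib rect [610.4 -63.9] [56.8 98.6] 17.7
(440, 680, 3) (440, 480, 3)
```

View pics/tc.png

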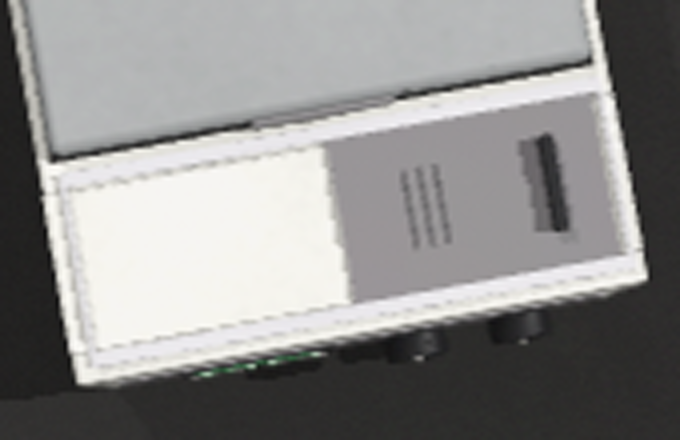

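Pose estimate: centre about (744,53), yaw 8.9°. The rib is at own y of about -133, so the cover starts nearly shut. Now a helper that turns own-frame targets into move units.

```bash
cat > plan.py <<'E'
import sys
from h import *
from scipy.spatial.transform import Rotation as R
C=np.array([743.8,52.8]); YAW=8.9; DECK=216.
def own2w(x,y):
    return C+R.from_euler('z',YAW,degrees=True).as_matrix()[:2,:2]@[x,y]
def plan(x,y,dz,tilt=0):
    "own x,y, z above deck, tilt deg about own x (body leans to +y)"
    s=r.sense(); p=np.array(s["eef_pos"]); Rc=R.from_euler('xyz',s["tcp_rot"])
    T=np.append(own2w(x,y),DECK+dz)
    Rt=R.from_euler('z',YAW,degrees=True)*R.from_euler('x',180-tilt,degrees=True)
    d=Rc.inv().apply(T-p); w=(Rc.inv()*Rt).as_rotvec()
    o=R.from_euler('z',-YAW,degrees=True).apply(p-np.append(C,DECK))
    print("t",round(float(s["clock"]),2),"own now",o.round(1),"F",np.round(s["contact_force"],1),"open",round(float(s["opening"]),2))
    print("d mm",d.round(1),"delta_pos",(d/600).round(4).tolist(),"twist",(w/(np.pi/2)).round(4).tolist())
if __name__=="__main__": plan(*map(float,sys.argv[1:]))
E
python3 plan.py -145 -164 110
```

```text
t 1.0 own now [-662.3 -556.9   15.3] F [-0.1  0.2 -0.3] open 1.0
d mm [-322.8 -563.7  -94.7] delta_pos [-0.538, -0.9395, -0.1578] twist [-0.0, -0.0, -0.9176]
```

carry_out:
  targets:
    - {"delta_pos":[-0.03,-0.05,-0.16],"twist":[0,0,-0.07],"grip":1}
    - {"delta_pos":[-0.07,-0.12,-0.16],"twist":[0,0,-0.15],"grip":1}
    - {"delta_pos":[-0.11,-0.18,-0.16],"twist":[0,0,-0.22],"grip":1}
    - {"delta_pos":[-0.15,-0.24,-0.16],"twist":[0,0,-0.3],"grip":1}
    - {"delta_pos":[-0.18,-0.3,-0.16],"twist":[0,0,-0.38],"grip":1}
  newtons: 40

```text
clock: 1.42
eef_pos: [289.6, -475.2, 325.1]
tcp_rot: [3.141, -0.003, -0.686]
contact_force: [0.0, -0.2, -0.1]
opening: 0.301
```

```bash
python3 plan.py -145 -164 110
```

```text
t 1.42 own now [-530.4 -451.4  109.1] F [ 0.  -0.2 -0.1] open 0.3
d mm [  42.8 -478.9   -1.2] delta_pos [0.0713, -0.7981, -0.0021] twist [0.0012, -0.0013, -0.5353]
```

carry_out:
  targets:
    - {"delta_pos":[0.0713,-0.7981,-0.002],"twist":[0,0,-0.5353],"grip":1}
    - {"delta_pos":[0.0713,-0.7981,-0.002],"twist":[0,0,-0.5353],"grip":1}
    - {"delta_pos":[0.0713,-0.7981,-0.002],"twist":[0,0,-0.5353],"grip":1}
    - {"delta_pos":[0.0713,-0.7981,-0.002],"twist":[0,0,-0.5353],"grip":1}
    - {"delta_pos":[0.0713,-0.7981,-0.002],"twist":[0,0,-0.5353],"grip":1}

```text
clock: 1.83
eef_pos: [436.4, -326.1, 324.1]
tcp_rot: [3.141, -0.001, -0.059]
contact_force: [1.4, -0.2, 0.6]
opening: -0.003
```

```bash
python3 plan.py -145 -164 110
```

```text
t 1.83 own now [-362.3 -326.8  108.1] F [ 1.4 -0.2  0.6] open -0.0
d mm [ 177.7 -205.4   -1.9] delta_pos [0.2961, -0.3423, -0.0032] twist [0.0003, -0.0003, -0.1367]
```

carry_out:
  targets:
    - {"delta_pos":[0.2961,-0.3423,-0.003],"twist":[0,0,-0.1367],"grip":1}
    - {"delta_pos":[0.2961,-0.3423,-0.003],"twist":[0,0,-0.1367],"grip":1}
    - {"delta_pos":[0.2961,-0.3423,-0.003],"twist":[0,0,-0.1367],"grip":1}
    - {"delta_pos":[0.2961,-0.3423,-0.003],"twist":[0,0,-0.1367],"grip":1}
    - {"delta_pos":[0.2961,-0.3423,-0.003],"twist":[0,0,-0.1367],"grip":1}

```text
clock: 2.25
eef_pos: [582.8, -177.7, 325.3]
tcp_rot: [3.141, -0.0, 0.149]
contact_force: [0.1, -0.8, 0.2]
opening: 0.001
```

carry_out:
  targets:
    - {"delta_pos":[0.095,-0.11,0],"grip":1}
    - {"delta_pos":[0.095,-0.11,0],"grip":1}

```text
schema error: expected keys twist, delta_pos, grip
```

```bash
python3 plan.py -145 -164 10;python3 - <<'E'
from h import *
a=grab("scene")[0][150:300,240:400]; b=grab("top")[0][150:300,300:420]
save("pics/n1.png",np.hstack([cv2.resize(a,(430,400),interpolation=2),cv2.resize(b,(320,400),interpolation=2)]))
E
```

```text
t 2.25 own now [-194.7 -202.8  109.3] F [ 0.1 -0.8  0.2] open 0.0
d mm [ 49.5 -39.1  99.4] delta_pos [0.0825, -0.0651, 0.1656] twist [0.0002, -0.0002, -0.0037]
```

View pics/n1.png

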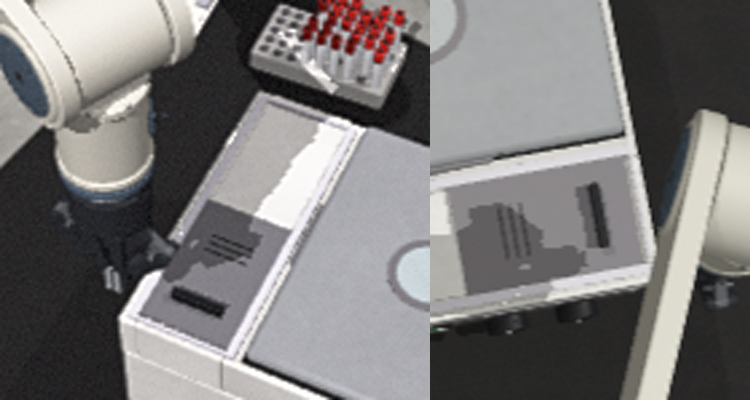

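The tool is next to the near (-y) corner of the deck and nothing has been touched; the rib is unobstructed in both crops. Moving over the plate's -y end, then down.

carry_out:
  targets:
    - {"delta_pos":[0.082,-0.063,0],"twist":[0,0,-0.004],"grip":1}
    - {"delta_pos":[0.082,-0.063,0],"twist":[0,0,-0.004],"grip":1}
    - {"delta_pos":[0.082,-0.063,0.06],"twist":[0,0,-0.004],"grip":1}
    - {"delta_pos":[0.082,-0.063,0.12],"twist":[0,0,-0.004],"grip":1}
    - {"delta_pos":[0.082,-0.063,0.15],"twist":[0,0,-0.004],"grip":1}

```text
clock: 2.77
eef_pos: [622.9, -134.2, 231.2]
tcp_rot: [-3.14, 0.004, 0.156]
contact_force: [-0.8, -0.1, -0.8]
opening: -0.001
```

```bash
python3 plan.py -145 -164 10;python3 plan.py -145 -142 10
```

```text
t 2.77 own now [-148.4 -166.1   15.2] F [-0.8 -0.1 -0.8] open -0.0
d mm [ 3.4 -2.   5.2] delta_pos [0.0057, -0.0034, 0.0087] twist [-0.0008, 0.0025, 0.0007]
t 2.77 own now [-148.4 -166.1   15.2] F [-0.8 -0.1 -0.8] open -0.0
d mm [  3.4 -24.    5.2] delta_pos [0.0057, -0.0401, 0.0087] twist [-0.0008, 0.0025, 0.0007]
```

carry_out:
  targets:
    - {"delta_pos":[0.003,0,0.009],"twist":[0,0,0],"grip":1}
    - {"delta_pos":[0.003,-0.02,0.009],"twist":[0,0,0],"grip":1}
    - {"delta_pos":[0.003,-0.04,0.009],"twist":[0,0,0],"grip":1}
    - {"delta_pos":[0.003,-0.06,0.009],"twist":[0,0,0],"grip":1}
    - {"delta_pos":[0.003,-0.08,0.009],"twist":[0,0,0],"grip":1}

```text
clock: 3.18
eef_pos: [619.6, -86.1, 231.7]
tcp_rot: [3.14, -0.003, 0.156]
contact_force: [0.2, -1.7, 0.1]
opening: -0.0
```

```bash
python3 plan.py -145 9 10
```

```text
t 3.18 own now [-144.2 -118.    15.7] F [ 0.2 -1.7  0.1] open -0.0
d mm [  -0.8 -127.     5.6] delta_pos [-0.0013, -0.2117, 0.0093] twist [0.0007, -0.0018, 0.0002]
```

carry_out:
  targets:
    - {"delta_pos":[0,0,0.008],"twist":[0,0,0],"grip":1}
    - {"delta_pos":[0,-0.02,0.008],"twist":[0,0,0],"grip":1}
    - {"delta_pos":[0,-0.04,0.008],"twist":[0,0,0],"grip":1}
    - {"delta_pos":[0,-0.06,0.008],"twist":[0,0,0],"grip":1}
    - {"delta_pos":[0,-0.08,0.008],"twist":[0,0,0],"grip":1}

```text
clock: 3.6
eef_pos: [611.5, -38.5, 225.3]
tcp_rot: [3.141, -0.001, 0.156]
contact_force: [0.6, -1.4, 1.1]
opening: 0.001
```

```bash
python3 plan.py -145 9 10
```

```text
t 3.6 own now [-144.8  -69.7    9.3] F [ 0.6 -1.4  1.1] open 0.0
d mm [ -0.2 -78.7  -0.7] delta_pos [-0.0003, -0.1312, -0.0012] twist [0.0001, -0.0004, 0.0002]
```

carry_out:
  targets:
    - {"delta_pos":[0,-0.025,0],"twist":[0,0,0],"grip":1}
    - {"delta_pos":[0,-0.05,0],"twist":[0,0,0],"grip":1}
    - {"delta_pos":[0,-0.075,0],"twist":[0,0,0],"grip":1}
    - {"delta_pos":[0,-0.1,0],"twist":[0,0,0],"grip":1}
    - {"delta_pos":[0,-0.115,0],"twist":[0,0,0],"grip":1}

```text
clock: 4.02
eef_pos: [600.4, 30.7, 224.9]
tcp_rot: [-3.141, 0.0, 0.157]
contact_force: [1.4, -1.4, 0.3]
opening: -0.002
```

```bash
python3 plan.py -145 9 10
```

```text
t 4.02 own now [-145.1    0.4    8.9] F [ 1.4 -1.4  0.3] open -0.0
d mm [ 0.1 -8.6 -1.1] delta_pos [0.0002, -0.0144, -0.0018] twist [-0.0003, 0.0001, 0.0007]
```

Still sliding. I'll creep to the stop in 4 mm steps.

carry_out:
  targets:
    - {"delta_pos":[0,-0.005,0],"twist":[0,0,0],"grip":1}
    - {"delta_pos":[0,-0.008,0],"twist":[0,0,0],"grip":1}
    - {"delta_pos":[0,-0.011,0],"twist":[0,0,0],"grip":1}
    - {"delta_pos":[0,-0.014,0],"twist":[0,0,0],"grip":1}

```text
clock: 4.35
eef_pos: [599.4, 36.5, 224.8]
tcp_rot: [3.141, 0.001, 0.155]
contact_force: [-0.1, -1.9, 1.6]
opening: -0.001
```

```bash
python3 plan.py -145 9 10
```

```text
t 4.35 own now [-145.2    6.2    8.8] F [-0.1 -1.9  1.6] open -0.0
d mm [ 0.2 -2.8 -1.2] delta_pos [0.0003, -0.0046, -0.002] twist [0.0001, 0.0003, -0.0001]
```

carry_out:
  targets:
    - {"delta_pos":[0,-0.004,0],"twist":[0,0,0],"grip":1}
    - {"delta_pos":[0,-0.006,0],"twist":[0,0,0],"grip":1}
    - {"delta_pos":[0,-0.008,0],"twist":[0,0,0],"grip":1}
    - {"delta_pos":[0,-0.01,0],"twist":[0,0,0],"grip":1}

```text
clock: 4.68
eef_pos: [599.2, 38.1, 225.0]
tcp_rot: [3.134, 0.0, 0.156]
contact_force: [3.8, -24.8, 1.1]
opening: -0.001
```

```bash
python3 plan.py -145 9 10
```

```text
t 4.68 own now [-145.1    7.9    9. ] F [  3.8 -24.8   1.1] open -0.0
d mm [ 0.1 -1.1 -1. ] delta_pos [0.0002, -0.0019, -0.0017] twist [0.0049, 0.0001, 0.0003]
```

The stop has been reached (25 N). I'll back off, lift, and step aside to look into the recess.

carry_out:
  targets:
    - {"delta_pos":[0,0.015,0],"twist":[0,0,0],"grip":1}
    - {"delta_pos":[0,0.015,-0.06],"twist":[0,0,0],"grip":1}
    - {"delta_pos":[0,0.015,-0.12],"twist":[0,0,0],"grip":1}
    - {"delta_pos":[0,-0.05,-0.16],"twist":[0,0,0],"grip":1}
    - {"delta_pos":[0,-0.12,-0.16],"twist":[0,0,0],"grip":1}

```text
clock: 5.1
eef_pos: [590.4, 109.0, 325.9]
tcp_rot: [-3.141, -0.007, 0.151]
contact_force: [1.0, 0.3, -0.6]
opening: -0.002
```

carry_out:
  targets:
    - {"delta_pos":[0,-0.07,0],"twist":[0,0,0],"grip":1}
    - {"delta_pos":[0,-0.14,0],"twist":[0,0,0],"grip":1}
    - {"delta_pos":[0,-0.2,0],"twist":[0,0,0],"grip":1}
    - {"delta_pos":[0,-0.2,0],"twist":[0,0,0],"grip":1}

```text
clock: 5.43
eef_pos: [568.0, 234.3, 320.5]
tcp_rot: [-3.138, 0.001, 0.159]
contact_force: [-0.3, -0.6, -1.1]
opening: 0.002
```

```bash
cat > look.py <<'E'
import sys
from h import *
from plan import *
ims=[]
for n in("top","scene"):
    p,d,K,E=grab(n); P=cloud(d,K,E)
    w=own2w(-145,-85); c=proj(np.append(w,DECK-10),K,E).astype(int)
    own=lambda X: R.from_euler('z',-YAW,degrees=True).apply(X-np.append(C,DECK))
    for q in("catch_tab","lever_grip","catch","lever","cover_rib","cover"):
        o=models.cut_out(q,n)
        if o:
            m=o[0]["pixels"]&np.isfinite(P[...,0]); X=own(P[m]); print(n,q,round(o[0]["confidence"],2),m.sum(),"med",np.median(X,0).round(1),"lo",np.percentile(X,3,0).round(1),"hi",np.percentile(X,97,0).round(1))
    h=50; ims.append(cv2.resize(p[c[1]-h:c[1]+h,c[0]-h:c[0]+h],(400,400),interpolation=2))
    for x,y,z in((-145,-114,-2),(-145,-64,-3),(-195,-165,0),(-95,-5,0)):
        uv=proj(np.append(own2w(x,y),DECK+z),K,E); uv=((uv-c+h)*4).astype(int); cv2.circle(ims[-1],tuple(int(t) for t in uv),3,(255,0,0),1)
save(sys.argv[1],np.hstack(ims))
E
python3 look.py pics/n2.png
```

```text
top catch_tab 0.41 49 med [-149.6 -112.5  -24. ] lo [-159.3 -116.   -57.8] hi [-131.6 -107.5    1.3]
top lever_grip 0.5 227 med [-146.6  -58.8  -21.8] lo [-154.8 -105.9  -33.7] hi [-139.2  -12.5    1.1]
top catch 0.52 67 med [-148.7 -112.3  -25.5] lo [-161.4 -122.8  -62.6] hi [-130.9 -106.8   -0.5]
top lever 0.77 220 med [-147.   -54.9  -20.1] lo [-154.8 -106.3  -33.8] hi [-140.3  -10.7    1.2]
top cover_rib 0.94 2866 med [-146.5   76.9    5.6] lo [-195.7   -2.4   -0.9] hi [-96.9 155.5  16.1]
top cover 0.81 2814 med [-146.8   76.6    5.7] lo [-195.1   -2.    -0.8] hi [-97.5 154.9  16.3]
scene catch_tab 0.54 68 med [-142.5 -119.8  -28.9] lo [-156.  -123.6  -58. ] hi [-130.5 -113.1   -3. ]
scene lever_grip 0.65 193 med [-142.6  -66.2  -19.7] lo [-155.4  -97.7  -61.4] hi [-134.6  -16.3   -1.3]
scene catch 0.57 81 med [-142.3 -119.7  -28.5] lo [-156.7 -123.4  -64.6] hi [-130.6  -94.2   -2.5]
scene lever 0.51 177 med [-141.6  -68.   -19.1] lo [-152.2 -101.2  -35. ] hi [-134.6  -18.8   -1.2]
scene cover_rib 0.75 1497 med [-143.1   67.2    4.3] lo [-192.8   -8.4   -1.1] hi [-94.5 151.1  16.4]
scene cover 0.63 1495 med [-143.6   68.     4.3] lo [-193.3   -8.    -0.8] hi [-95.  152.   16.4]
```

View pics/n2.png

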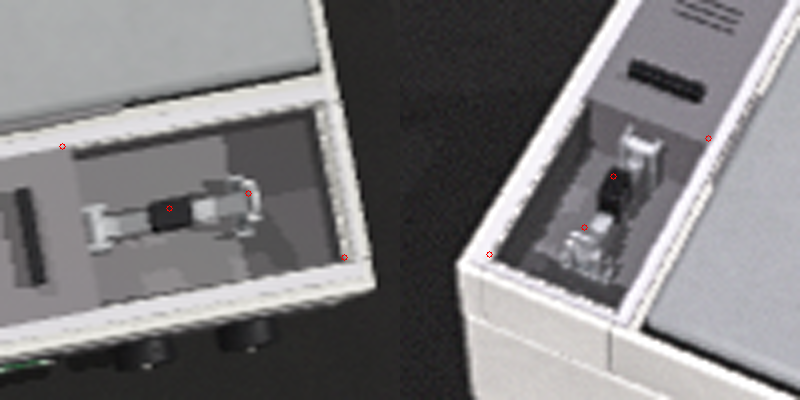

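The top view (left) shows the recess fully open, with the grip at about (171,213), the bail with its tab at about (253,205), and the rib back at (30,235). The scene view (right) shows the same. The overlaid predictions agree within a few mm. The two cameras disagree by about 7 mm in y, so I take the mean and shift own y by -1.5 mm, which also matches the contact at the stop. Next, the fingers go into the gap between grip and tab (34 mm wide against about 22 mm of finger).

```bash
sed -i 's/^C=.*/C=np.array([744.0,51.3]); YAW=8.9; DECK=216./' plan.py; python3 plan.py -145 -95 50
```

```text
t 6.13 own now [-145.   201.8  104.8] F [ 1.5 -0.4  0.4] open 0.0
d mm [  0.  296.8  54.8] delta_pos [0.0001, 0.4947, 0.0913] twist [-0.0, -0.0, -0.0001]
```

carry_out:
  targets:
    - {"delta_pos":[0,0.07,0],"twist":[0,0,0],"grip":1}
    - {"delta_pos":[0,0.14,0],"twist":[0,0,0],"grip":1}
    - {"delta_pos":[0,0.21,0],"twist":[0,0,0],"grip":1}
    - {"delta_pos":[0,0.28,0],"twist":[0,0,0],"grip":1}
    - {"delta_pos":[0,0.35,0.03],"twist":[0,0,0],"grip":1}

```text
clock: 6.55
eef_pos: [602.9, 23.9, 307.7]
tcp_rot: [3.141, -0.005, 0.156]
contact_force: [0.7, 0.2, -0.3]
opening: -0.002
```

carry_out:
  targets:
    - {"delta_pos":[0,0.06,0.03],"twist":[0,0,0],"grip":1}
    - {"delta_pos":[0,0.12,0.06],"twist":[0,0,0],"grip":1}
    - {"delta_pos":[0,0.1447,0.06],"twist":[0,0,0],"grip":1}
    - {"delta_pos":[0,0.1447,0.06],"twist":[0,0,0],"grip":1}
    - {"delta_pos":[0,0.1447,0.06],"twist":[0,0,0],"grip":1}

```text
clock: 6.97
eef_pos: [614.9, -60.2, 269.1]
tcp_rot: [-3.141, -0.0, 0.154]
contact_force: [-0.1, 0.5, 0.2]
opening: -0.001
```

```bash
python3 plan.py -145 -95 -14
```

```text
t 6.97 own now [-144.8  -90.2   53.1] F [-0.1  0.5  0.2] open -0.0
d mm [-0.2  4.8 67.1] delta_pos [-0.0003, 0.0081, 0.1118] twist [-0.0004, -0.0001, -0.001]
```

carry_out:
  targets:
    - {"delta_pos":[0,0.004,0.02],"twist":[0,0,0],"grip":1}
    - {"delta_pos":[0,0.004,0.04],"twist":[0,0,0],"grip":1}
    - {"delta_pos":[0,0.004,0.06],"twist":[0,0,0],"grip":1}
    - {"delta_pos":[0,0.004,0.06],"twist":[0,0,0],"grip":1}
    - {"delta_pos":[0,0.004,0.06],"twist":[0,0,0],"grip":1}

```text
clock: 7.38
eef_pos: [614.3, -61.4, 231.5]
tcp_rot: [-3.141, 0.002, 0.157]
contact_force: [0.4, -0.3, 0.4]
opening: 0.002
```

```bash
python3 plan.py -145 -95 -14; python3 look.py pics/n3.png >/dev/null
```

```text
t 7.38 own now [-145.6  -91.3   15.5] F [ 0.4 -0.3  0.4] open 0.0
d mm [ 0.6  3.8 29.5] delta_pos [0.0011, 0.0063, 0.0491] twist [-0.0004, 0.0014, 0.0008]
```

View pics/n3.png

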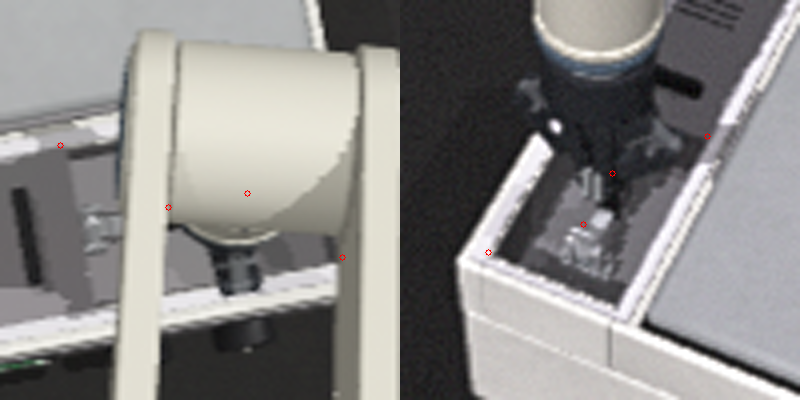

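The tool hangs just above the gap, with the fingertips at about (592,185) in the scene crop and the bail at (580,245) beyond them, still untouched. Descending carefully.

carry_out:
  targets:
    - {"delta_pos":[0,0.007,0],"twist":[0,0,0],"grip":1}
    - {"delta_pos":[0,0.007,0.012],"twist":[0,0,0],"grip":1}
    - {"delta_pos":[0,0.007,0.024],"twist":[0,0,0],"grip":1}
    - {"delta_pos":[0,0.007,0.036],"twist":[0,0,0],"grip":1}
    - {"delta_pos":[0,0.007,0.048],"twist":[0,0,0],"grip":1}

```text
clock: 8.5
eef_pos: [615.4, -66.4, 202.7]
tcp_rot: [-3.141, 0.001, 0.155]
contact_force: [0.3, 0.4, -0.7]
opening: -0.002
```

```bash
python3 plan.py -145 -115 -15
```

```text
t 8.5 own now [-145.3  -96.4  -13.3] F [ 0.3  0.4 -0.7] open -0.0
d mm [ 0.3 18.6  1.7] delta_pos [0.0005, 0.031, 0.0029] twist [-0.0002, 0.0005, 0.0001]
```

carry_out:
  targets:
    - {"delta_pos":[0,0.008,0.001],"twist":[0,0,0],"grip":1}
    - {"delta_pos":[0,0.016,0.002],"twist":[0,0,0],"grip":1}
    - {"delta_pos":[0,0.024,0.003],"twist":[0,0,0],"grip":1}
    - {"delta_pos":[0,0.032,0.004],"twist":[0,0,0],"grip":1}
    - {"delta_pos":[0,0.04,0.005],"twist":[0,0,0],"grip":1}

```text
clock: 8.92
eef_pos: [619.7, -90.7, 201.2]
tcp_rot: [3.142, -0.001, 0.155]
contact_force: [-0.4, 1.5, -0.0]
opening: -0.001
```

```bash
python3 plan.py -145 -129 -22
```

```text
t 8.92 own now [-144.8 -121.1  -14.8] F [-0.4  1.5 -0. ] open -0.0
d mm [-0.2  7.9  7.2] delta_pos [-0.0004, 0.0132, 0.012] twist [0.0, -0.0003, 0.0]
```

Contact force +1.5 N in y, as expected from the tab. Following its arc: over, then down.

carry_out:
  targets:
    - {"delta_pos":[0,0.007,0.004],"twist":[0,0,0],"grip":1}
    - {"delta_pos":[0,0.013,0.01],"twist":[0,0,0],"grip":1}
    - {"delta_pos":[0,0.02,0.016],"twist":[0,0,0],"grip":1}
    - {"delta_pos":[0,0.026,0.022],"twist":[0,0,0],"grip":1}
    - {"delta_pos":[0,0.03,0.028],"twist":[0,0,0],"grip":1}

```text
clock: 9.33
eef_pos: [622.3, -108.4, 183.7]
tcp_rot: [3.141, -0.0, 0.155]
contact_force: [0.9, -0.4, 1.4]
opening: -0.004
```

```bash
python3 plan.py -145 -140 -41
```

```text
t 9.33 own now [-144.9 -139.   -32.3] F [ 0.9 -0.4  1.4] open -0.0
d mm [-0.1  1.   8.7] delta_pos [-0.0001, 0.0017, 0.0146] twist [0.0001, -0.0, 0.0]
```

carry_out:
  targets:
    - {"delta_pos":[0,0.002,0.004],"twist":[0,0,0],"grip":1}
    - {"delta_pos":[0,0.004,0.008],"twist":[0,0,0],"grip":1}
    - {"delta_pos":[0,0.004,0.012],"twist":[0,0,0],"grip":1}
    - {"delta_pos":[0,0.004,0.015],"twist":[0,0,0],"grip":1}
    - {"delta_pos":[0,0.004,0.016],"twist":[0,0,0],"grip":1}

```text
clock: 9.75
eef_pos: [622.4, -110.1, 174.2]
tcp_rot: [-3.141, 0.0, 0.156]
contact_force: [-0.2, 0.4, 0.1]
opening: -0.002
```

```bash
python3 plan.py -145 -140 -41
```

```text
t 9.75 own now [-145.1 -140.7  -41.8] F [-0.2  0.4  0.1] open -0.0
d mm [ 0.1 -0.7 -0.8] delta_pos [0.0001, -0.0011, -0.0014] twist [-0.0001, 0.0003, 0.0003]
```

carry_out:
  targets:
    - {"delta_pos":[0,0,0.002],"twist":[0,0,0],"grip":1}
    - {"delta_pos":[0,0,0.004],"twist":[0,0,0],"grip":1}
    - {"delta_pos":[0,0,0.006],"twist":[0,0,0],"grip":1}
    - {"delta_pos":[0,0,0.006],"twist":[0,0,0],"grip":1}

```text
clock: 10.08
eef_pos: [622.9, -110.3, 171.9]
tcp_rot: [3.141, -0.001, 0.156]
contact_force: [-3.6, 0.5, 7.7]
opening: 0.002
```

```bash
python3 plan.py -145 -140 -41
```

```text
t 10.08 own now [-144.7 -140.9  -44.1] F [-3.6  0.5  7.7] open 0.0
d mm [-0.3 -0.9 -3.1] delta_pos [-0.0005, -0.0015, -0.0051] twist [0.0002, -0.0004, 0.0002]
```

It is firm at the stop (7.7 N, tip at -44, matching the expected lying-over height). Lifting clear, half-opening the gripper, and checking.

carry_out:
  targets:
    - {"delta_pos":[0,0,-0.06],"twist":[0,0,0],"grip":1}
    - {"delta_pos":[0,0,-0.12],"twist":[0,0,0],"grip":1}
    - {"delta_pos":[0,0,-0.18],"twist":[0,0,0],"grip":0}
    - {"delta_pos":[0,-0.05,-0.24],"twist":[0,0,0],"grip":0}
    - {"delta_pos":[0,-0.11,-0.25],"twist":[0,0,0],"grip":0}

```text
clock: 10.5
eef_pos: [614.6, -46.9, 326.6]
tcp_rot: [3.139, -0.007, 0.152]
contact_force: [1.2, -0.1, 0.6]
opening: 0.418
```

carry_out:
  targets:
    - {"delta_pos":[0,-0.06,0],"twist":[0,0,0],"grip":0}
    - {"delta_pos":[0,-0.13,0],"twist":[0,0,0],"grip":0}
    - {"delta_pos":[0,-0.2,0],"twist":[0,0,0],"grip":0}
    - {"delta_pos":[0,-0.27,0],"twist":[0,0,0],"grip":0}
    - {"delta_pos":[0,-0.34,0],"twist":[0,0,0],"grip":0}

```text
clock: 10.92
eef_pos: [580.2, 157.0, 321.2]
tcp_rot: [-3.142, -0.0, 0.155]
contact_force: [0.8, -0.3, -0.4]
opening: 0.498
```

carry_out:
  targets:
    - {"delta_pos":[0,-0.05,0],"twist":[0,0,0],"grip":0}
    - {"delta_pos":[0,-0.1,0],"twist":[0,0,0],"grip":0}
    - {"delta_pos":[0,-0.1,0],"twist":[0,0,0],"grip":0}
    - {"delta_pos":[0,-0.1,0],"twist":[0,0,0],"grip":0}

```text
clock: 11.25
eef_pos: [571.2, 215.8, 320.8]
tcp_rot: [3.141, 0.0, 0.158]
contact_force: [0.3, 0.3, 0.0]
opening: 0.501
```

```bash
python3 look.py pics/n4.png; python3 plan.py -145 -64 50
```

```text
top catch_tab 0.5 70 med [-146.7 -144.8  -42.8] lo [-155.3 -156.2  -51.1] hi [-137.  -134.9  -36. ]
top lever_grip 0.53 241 med [-146.6  -57.3  -19.3] lo [-155.  -110.2  -32.9] hi [-138.1  -10.3    1. ]
top lever 0.81 258 med [-146.6  -59.4  -21.6] lo [-155.1 -112.5  -33.3] hi [-138.    -9.7    0.7]
top cover_rib 0.8 2801 med [-145.2   75.     5.9] lo [-195.3   -1.7   -0.9] hi [-96.2 151.9  17.1]
top cover 0.84 2732 med [-145.    75.9    5.9] lo [-194.6   -0.6   -0.7] hi [-97.  152.4  16.6]
scene catch_tab 0.7 4162 med [-202.1 -503.1 -150.8] lo [-319.6 -556.7 -198. ] hi [ -97.3 -440.5 -145.6]
scene lever_grip 0.73 228 med [-143.   -64.4  -24.8] lo [-169.7 -115.   -66.2] hi [-134.7  -14.6   -2.3]
scene lever 0.52 215 med [-142.5  -73.4  -24.9] lo [-152.7 -119.   -52.6] hi [-134.9  -17.4   -2.4]
scene cover_rib 0.82 1452 med [-143.    69.5    4.2] lo [-192.5   -6.3   -0.6] hi [-96.3 152.3  16.3]
scene cover 0.62 1484 med [-142.5   69.8    4.2] lo [-192.5   -6.3   -0.6] hi [-94.6 153.1  16.3]
t 11.95 own now [-145.   187.7  105. ] F [ 0.   0.2 -0.6] open 0.5
d mm [ -0.  251.7  55. ] delta_pos [-0.0001, 0.4195, 0.0916] twist [-0.0, -0.0, 0.0001]
```

View pics/n4.png

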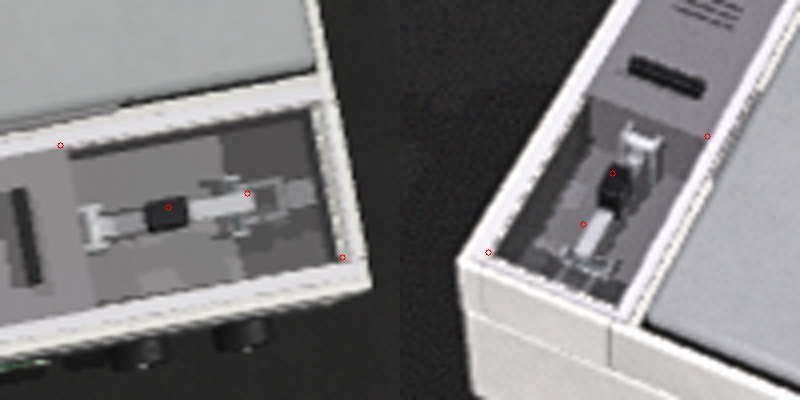

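The top view shows the bail lying over toward -y, tab at about (300,193), measured at y of about -150 and z of about -43. The lever is uncovered with its grip at (166,213), and the scene view agrees. I discard the catch_tab detection in the scene view, which found something else. Now the lever: over the grip, then down.

carry_out:
  targets:
    - {"delta_pos":[0,0.065,0],"twist":[0,0,0],"grip":0}
    - {"delta_pos":[0,0.13,0],"twist":[0,0,0],"grip":0}
    - {"delta_pos":[0,0.195,0],"twist":[0,0,0],"grip":0}
    - {"delta_pos":[0,0.26,0],"twist":[0,0,0],"grip":0}
    - {"delta_pos":[0,0.32,0],"twist":[0,0,0],"grip":0}

```text
clock: 12.37
eef_pos: [601.4, 22.8, 321.1]
tcp_rot: [3.141, -0.0, 0.156]
contact_force: [0.0, -0.7, -0.3]
opening: 0.498
```

carry_out:
  targets:
    - {"delta_pos":[0,0.06,0.02],"twist":[0,0,0],"grip":0}
    - {"delta_pos":[0,0.1,0.06],"twist":[0,0,0],"grip":0}
    - {"delta_pos":[0,0.1,0.09],"twist":[0,0,0],"grip":0}
    - {"delta_pos":[0,0.1,0.11],"twist":[0,0,0],"grip":0}
    - {"delta_pos":[0,0.1,0.13],"twist":[0,0,0],"grip":0}

```text
clock: 12.78
eef_pos: [610.5, -34.6, 242.0]
tcp_rot: [-3.141, 0.001, 0.155]
contact_force: [-0.2, -0.2, 0.8]
opening: 0.5
```

```bash
python3 plan.py -145 -64.5 -39
```

```text
t 12.78 own now [-145.2  -64.2   26. ] F [-0.2 -0.2  0.8] open 0.5
d mm [ 0.2  0.3 65. ] delta_pos [0.0003, 0.0006, 0.1083] twist [-0.0002, 0.0004, -0.0002]
```

carry_out:
  targets:
    - {"delta_pos":[0,0,0.022],"twist":[0,0,0],"grip":0}
    - {"delta_pos":[0,0,0.044],"twist":[0,0,0],"grip":0}
    - {"delta_pos":[0,0,0.066],"twist":[0,0,0],"grip":0}
    - {"delta_pos":[0,0,0.088],"twist":[0,0,0],"grip":0}
    - {"delta_pos":[0,0,0.106],"twist":[0,0,0],"grip":0}

```text
clock: 13.2
eef_pos: [610.8, -33.4, 178.7]
tcp_rot: [-3.141, -0.0, 0.157]
contact_force: [0.3, 0.1, -0.5]
opening: 0.502
```

carry_out:
  targets:
    - {"delta_pos":[0,0,0],"twist":[0,0,0],"grip":0.2}
    - {"delta_pos":[0,0,0],"twist":[0,0,0],"grip":0.4}
    - {"delta_pos":[0,0,0],"twist":[0,0,0],"grip":0.5}
    - {"delta_pos":[0,0,0],"twist":[0,0,0],"grip":0.6}
    - {"delta_pos":[0,0,0],"twist":[0,0,0],"grip":0.7}
  newtons: 30

```text
clock: 13.62
eef_pos: [611.2, -34.3, 180.3]
tcp_rot: [-3.141, -0.001, 0.156]
contact_force: [-0.6, 2.2, 3.3]
opening: 0.206
```

```bash
python3 plan.py -145 -64.5 -39
```

```text
t 13.62 own now [-144.5  -64.   -35.7] F [-0.6  2.2  3.3] open 0.21
d mm [-0.5  0.5  3.3] delta_pos [-0.0009, 0.0009, 0.0056] twist [-0.0001, -0.0008, 0.0002]
```

Opening is 17.5 mm, which matches the 18 mm grip block, and side force is low. I'll tighten, then rotate the tool about the lever hinge.

carry_out:
  targets:
    - {"delta_pos":[0,0,0],"twist":[0,0,0],"grip":1}
    - {"delta_pos":[0,0,0],"twist":[0,0,0],"grip":1}
    - {"delta_pos":[0,0.0014,-0.0049],"twist":[-0.038,0,0],"grip":1}
    - {"delta_pos":[0,0.0025,-0.0098],"twist":[-0.076,0,0],"grip":1}
    - {"delta_pos":[0,0.0034,-0.0148],"twist":[-0.115,0,0],"grip":1}
  newtons: 70

```text
clock: 14.03
eef_pos: [611.5, -36.3, 189.1]
tcp_rot: [2.959, -0.002, 0.154]
contact_force: [-3.4, 2.8, 1.0]
opening: 0.2
```

```bash
python3 plan.py -145 -65.5 -21.5 17.2
```

```text
t 14.03 own now [-144.5  -66.   -26.9] F [-3.4  2.8  1. ] open 0.2
d mm [-0.5  0.5 -5.4] delta_pos [-0.0009, 0.0008, -0.009] twist [-0.0752, -0.001, -0.0008]
```

carry_out:
  targets:
    - {"delta_pos":[0,0.0014,-0.0049],"twist":[-0.038,0,0],"grip":1}
    - {"delta_pos":[0,0.0025,-0.0098],"twist":[-0.076,0,0],"grip":1}
    - {"delta_pos":[0,0.0034,-0.0148],"twist":[-0.115,0,0],"grip":1}
    - {"delta_pos":[0,0.0039,-0.0198],"twist":[-0.153,0,0],"grip":1}
    - {"delta_pos":[0,0.0042,-0.0249],"twist":[-0.191,0,0],"grip":1}

```text
clock: 14.45
eef_pos: [611.4, -35.8, 204.1]
tcp_rot: [2.659, -0.002, 0.156]
contact_force: [-2.7, 2.8, -0.2]
opening: 0.197
```

```bash
python3 plan.py -145 -64.5 -5.9 34.4
```

```text
t 14.45 own now [-144.5  -65.5  -11.9] F [-2.7  2.8 -0.2] open 0.2
d mm [-0.5  1.9 -5.8] delta_pos [-0.0008, 0.0031, -0.0096] twist [-0.075, -0.0011, -0.0005]
```

carry_out:
  targets:
    - {"delta_pos":[0,0.0008,-0.0024],"twist":[-0.02,0,0],"grip":1}
    - {"delta_pos":[0,0.0014,-0.0049],"twist":[-0.038,0,0],"grip":1}
    - {"delta_pos":[0,0.0019,-0.0073],"twist":[-0.057,0,0],"grip":1}
    - {"delta_pos":[0,0.0025,-0.0098],"twist":[-0.076,0,0],"grip":1}
    - {"delta_pos":[0,0.0025,-0.0098],"twist":[-0.076,0,0],"grip":1}

```text
clock: 14.87
eef_pos: [611.2, -34.4, 209.8]
tcp_rot: [2.54, -0.001, 0.156]
contact_force: [-1.1, -0.3, 4.4]
opening: 0.202
```

```bash
python3 plan.py -145 -64.5 -5.9 34.4; python3 look.py pics/n5.png
```

```text
t 14.87 own now [-144.5  -64.1   -6.2] F [-1.1 -0.3  4.4] open 0.2
d mm [-0.5  0.5 -0. ] delta_pos [-0.0009, 0.0008, -0.0] twist [0.0009, -0.0009, 0.0003]
top catch_tab 0.57 124 med [-149.3 -137.1  -45.6] lo [-159.5 -155.3  -68.3] hi [-134.3 -107.   -36.4]
top lever_grip 0.77 158 med [-146.5  -61.2   20.2] lo [-153.8  -99.5    6. ] hi [-137.9  -35.4   32.2]
top catch 0.4 136 med [-148.4 -137.9  -45.6] lo [-159.4 -157.1  -68.1] hi [-133.3 -106.5  -35.7]
top lever 0.75 186 med [-146.1  -66.8   19.8] lo [-153.7 -104.3   -5.8] hi [-138.6  -33.8   32.6]
top cover_rib 0.56 155 med [-188.6   30.     5.5] lo [-197.1    5.5    0.4] hi [-179.1   53.9   11.6]
top cover 0.47 149 med [-189.2   34.     5.7] lo [-198.     5.8    0.3] hi [-180.4   54.4   14.1]
scene lever_grip 0.7 88 med [-142.5  -69.6   18.6] lo [-150.2 -107.9    5. ] hi [-137.1  -47.3   31.7]
scene catch 0.42 17941 med [ 32.1 -87.2  17.7] lo [-193.8 -182.1 -167.7] hi [204.5 149.1  25. ]
scene lever 0.49 101 med [-142.2  -69.3   18.6] lo [-150.3 -108.     2.5] hi [-135.5  -42.7   31.4]
scene cover_rib 0.63 545 med [-114.2   88.7    4.3] lo [-155.9  -31.5   -1.2] hi [-92.3 153.8  61.3]
scene cover 0.6 389 med [-113.6  100.2    4.2] lo [-136.5    1.    -0.9] hi [-95.2 152.4   9.6]
```

View pics/n5.png

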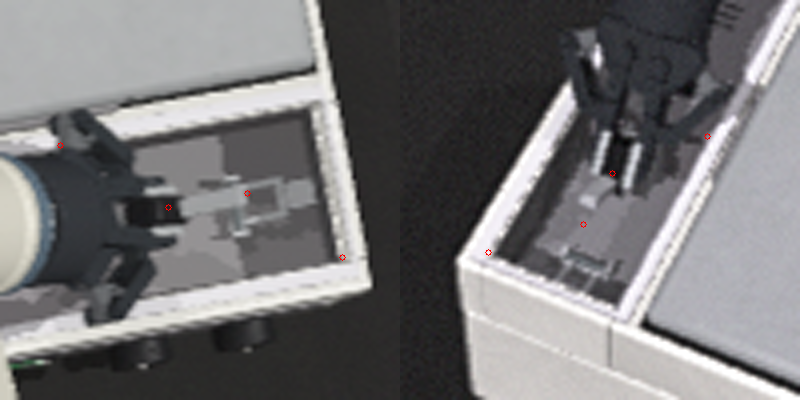

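Both views show the lever raised in the fingers. Its tip is about 32 mm above the deck at y of about -104, as geometry predicts for 0.60 rad. The catch is still lying over and the cover still back. One small nudge to make sure the lever is on the upper stop.

carry_out:
  targets:
    - {"delta_pos":[0,0.0003,-0.0012],"twist":[-0.01,0,0],"grip":1}
    - {"delta_pos":[0,0.0006,-0.0024],"twist":[-0.02,0,0],"grip":1}
    - {"delta_pos":[0,0.0006,-0.0024],"twist":[-0.02,0,0],"grip":1}
    - {"delta_pos":[0,0.0006,-0.0024],"twist":[-0.02,0,0],"grip":1}

```text
clock: 15.9
eef_pos: [611.1, -34.6, 210.6]
tcp_rot: [2.51, -0.0, 0.156]
contact_force: [4.0, -0.6, -1.3]
opening: 0.202
```

```bash
python3 plan.py -145 -64 -5 36.2; python3 look.py pics/n6.png | grep lever
```

```text
t 15.9 own now [-144.6  -64.4   -5.4] F [ 4.  -0.6 -1.3] open 0.2
d mm [-0.4 -0.  -0.5] delta_pos [-0.0007, -0.0001, -0.0009] twist [-0.0001, -0.0004, 0.0003]
top lever_grip 0.47 82 med [-148.1 -142.4  -42.6] lo [-159.3 -156.3  -54. ] hi [-137.3 -106.6  -35.8]
top lever 0.63 163 med [-145.8  -58.8   20.6] lo [-153.5 -101.3  -14. ] hi [-137.8  -33.2   33.7]
scene lever_grip 0.67 120 med [-143.3  -67.6   17.7] lo [-154.6 -108.9  -36.9] hi [-135.2  -39.4   31.6]
scene lever 0.59 123 med [-143.1  -67.5   17.9] lo [-157.3 -109.6  -63.2] hi [-134.6  -40.4   31.8]
```

carry_out:
  targets:
    - {"delta_pos":[0,0.0004,-0.0015],"twist":[-0.012,0,0],"grip":1}
    - {"delta_pos":[0,0.0007,-0.003],"twist":[-0.02,0,0],"grip":1}
    - {"delta_pos":[0,0.0007,-0.003],"twist":[-0.02,0,0],"grip":1}
    - {"delta_pos":[0,0.0007,-0.003],"twist":[-0.02,0,0],"grip":1}

```text
clock: 16.93
eef_pos: [611.0, -34.8, 211.4]
tcp_rot: [2.478, 0.001, 0.156]
contact_force: [11.3, -10.4, -11.3]
opening: 0.203
```

```bash
python3 plan.py -145 -64 -5 36.2
python3 - <<'E'
from h import *
print({k:np.round(v,2) for k,v in r.sense().items() if k in("contact_force","wrist_torque","qvel","opening")})
E
```

```text
t 16.93 own now [-144.7  -64.5   -4.6] F [ 11.3 -10.4 -11.3] open 0.2
d mm [-0.3 -0.6 -0. ] delta_pos [-0.0005, -0.0011, -0.0001] twist [0.0203, -0.0, 0.0007]
{'qvel': array([-0.  , -0.  , -0.  ,  0.01, -0.  , -0.  ]), 'contact_force': array([ 11.26, -10.4 , -11.35]), 'wrist_torque': array([ 0.66, -1.11,  0.75]), 'opening': np.float64(0.2)}
```

Force climbs sharply, so the lever is on its stop. I'll relax about half of that last nudge so that the hold is gentle, and check once by eye.

carry_out:
  targets:
    - {"delta_pos":[0,-0.0004,0.0015],"twist":[0.012,0,0],"grip":1}
    - {"delta_pos":[0,-0.0004,0.0015],"twist":[0.012,0,0],"grip":1}
    - {"delta_pos":[0,-0.0004,0.0015],"twist":[0.012,0,0],"grip":1}
    - {"delta_pos":[0,-0.0004,0.0015],"twist":[0.012,0,0],"grip":1}

```text
clock: 17.27
eef_pos: [611.0, -34.9, 210.8]
tcp_rot: [2.497, 0.0, 0.156]
contact_force: [9.6, -5.4, -8.2]
opening: 0.193
```

```bash
python3 plan.py -145 -64 -5 36.2; python3 look.py pics/n7.png|grep lever; python3 plan.py -145 -64 -5 36.2|head -1
python3 - <<'E'
from h import *
a=grab("scene")[0][110:310,240:440]; b=grab("top")[0][130:310,200:400]
save("pics/n8.png",np.hstack([cv2.resize(a,(400,400),interpolation=2),cv2.resize(b,(400,400),interpolation=2)]))
E
```

```text
t 17.27 own now [-144.7  -64.6   -5.2] F [ 9.6 -5.4 -8.2] open 0.19
d mm [-0.3 -0.3 -0.5] delta_pos [-0.0005, -0.0005, -0.0009] twist [0.008, -0.0002, 0.0004]
top lever_grip 0.63 197 med [-145.7  -65.9   20.9] lo [-153.6 -105.6  -19.5] hi [-137.9  -33.7   32.2]
top lever 0.69 192 med [-146.   -64.9   20.9] lo [-153.7 -104.9  -12. ] hi [-138.9  -32.7   31.7]
scene lever 0.56 107 med [-142.8  -69.3   18.7] lo [-153.  -109.     0.2] hi [-135.6  -43.    31.9]
t 17.97 own now [-144.7  -64.5   -5.2] F [ 8.8 -6.  -9.4] open 0.2
```

View pics/n8.png

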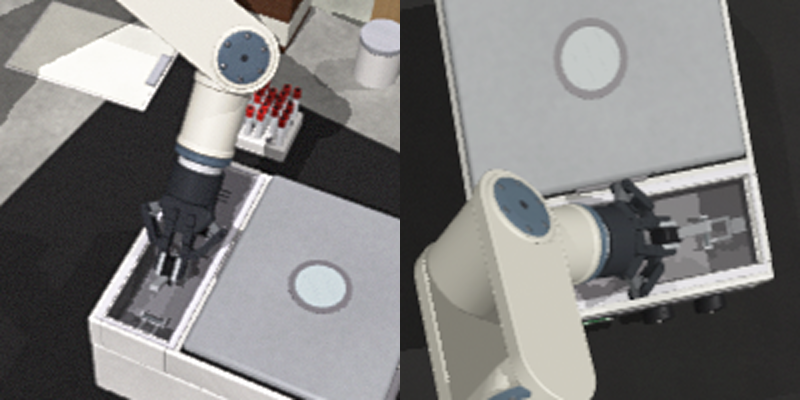

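The final pictures show the lever held up in the fingers, the catch lying over, the cover back, and the tray undisturbed. Loads are steady, about 14 N and well under the limits. Handing in.

Run:
```python
from h import *
print(r.sign_off()); s=r.sense(); print(s["clock"],np.round(s["contact_force"],1),s["opening"])
```

```text
the job is handed in; nothing more can be done
None
the job is handed in; nothing more can be done
```

The job is done and handed in at about 18 s of the 56 s allowed. The cover is fully back, the catch is flipped over, and the lever is held up in the gripper.

- **Cover:** I pushed it back with shut fingers until it met its stop, with the force rising to about 25 N. Pictures showed the whole recess open.
- **Catch:** I pushed the tab over and pressed it down to its stop, reading 7.7 N. The top view then showed it lying over, at y about -150 mm and 43 mm below the deck.
- **Lever:** I gripped it at 17.5 mm opening (the block is 18 mm) and swung it about its hinge with 70 N grip. The tip ended about 32 mm above the deck, as expected at 0.60 rad. Further lifting met a sharp rise in force, so I relaxed slightly and kept the grip.

**Checks that disagreed:**
- **Camera offset:** the two cameras differed by about 5–7 mm across the recess, so I used their mean. The contact forces agreed with that.
- **Wrong detections:** some network detections found the wrong thing (for example `catch_tab` in the scene view), and I ignored them.
- **Lever spring force:** the reading while lifting did not show the expected 4–10 N clearly, so the lever's position rests on the depth images and the contact at its stop.
- **Final hold:** it carries about 14 N, some of it sideways. I could not rule out a light touch of the gripper on a rail or the cover.

I saw no bystander moved, but the last pictures show only the tube tray, not the glove box or hole punch.

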